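Stir the drying pan on the red-dot plate

ROBOT

A 7-joint arm with a two-finger parallel gripper is mounted at the origin on the work surface. World frame = base frame: x ahead of the robot, y to its left, z up, the work surface at z = 0. Lengths are in m, angles in degrees, forces in N, time in s.
With the tool pointing down it reaches from about 0.35 to 0.775 m from the base axis. Payload 3.1 kg.
Tool frame: the origin (TCP) lies at the very end of the fingers, on their centre line; the grasp point (between the pads) lies hold_point_z behind it (hold_point_z is the distance from the TCP to the grasp point, in m); x points along the fingers, y is the direction in which the jaws open and shut, and the axes are right-handed (so a half turn about x gives the same grasp; the last joint's range is limited). The gripper opens to 85 mm and grips with 20 to 120 N. Pads are 22 mm wide; open, the fingers measure 114 mm over their backs; the gripper's body (76 mm by 85 mm) begins 54 mm behind the grasp point. The pads swing forward as they close: fully open they stand 13 mm farther back than shut.
Start: joints at [72.726, 17.813, 0.802, 86.603, -0.252, 75.585, -1.558], TCP at [0.141, -0.532, 0.197] pointing down, gripper open.
Joint ranges: [-154.91, 154.91], [-16.99, 109.72], [-72.82, 74.43], [7.12, 147.25], [-82.49, 262.49], [11.32, 116.49], [-174.64, 174.64]. Speed limits (degrees/s): [159.86, 159.86, 180, 180, 180, 180, 180].

INTERFACE

Orientations are given as a 3x3 rotation matrix whose columns are the frame's x, y, z axes.
In Python, from rig import get_state, camera, camera_params, job_done, hold_point_z gives the robot as it stands.
- The arm moves only by the tool send_rows, never from a script. Its argument "steps" is a list of rows, each a list of 7 numbers: the turn, a rotation vector about the tool's x, y, z in degrees, then the shift along the tool's x, y, z in m, then the closure, from 0 (fully open) to 1 (shut). In form: [[rx, ry, rz, dx, dy, dz, jaw], ...]. A call has 1 to 12 rows; each row is the pose to reach, as a shift and turn from the pose commanded when the call began, along the tool's axes at that moment; what a row does not reach only later rows make up. A row lasts 1/10 s, in which the tool goes at most 50 mm and 8.59 degrees, less where a joint would pass 70% of its speed; a pose out of reach is approached as far as the arm can. A call with a gripper value outside its range is refused whole. The fingers move at their own pace and stop on an object; "force" is the grip in N (left out, the last holds). Time passes only in rows, so rows that repeat a pose let the fingers close. It gives the time, the measured TCP pose, the force and the opening at its end, in the units of the state.
- get_state(): the state, without advancing time (a new reading comes with each control period).
- camera(name): name is "side" or "top" or "wrist"; returns (picture, depth): 400x640x3 uint8, red, green, blue; 400x640 float32, m along the optical axis (not along the pixel's ray), 0 where there is no reading.
- camera_params(name): a dict with "vfov" (degrees; the focal length in pixels is half the picture's height over the tangent of half this angle, whatever the lens; pixels are square), "cx", "cy" (the principal point, pixels), "R" (3x3) and "t" (3): a world point X has camera coordinates R X + t; the wrist camera has in their place "mount" (4x4, takes a point from camera to tool coordinates, whose origin is the TCP and whose axes are the tool frame's). Camera axes: x right, y down, z forward; pixel columns grow to the right and rows downward; lengths in m; the calibration is good to about 2 mm. The wrist camera is an equidistant fisheye: a pixel r from the principal point sees the ray r / f radians off the axis. A picture is of the moment at which its call begins: read the wrist's pose just before it. camera_params takes no time and is no camera call.
- job_done(): hands the job in, once; it reports no verdict.
The state is a dict: "clock": time; "joint_pos": joint angles; "qvel": joint speeds; "tau": joint torques, N m; "tcp_pos": TCP position; "tcp_rot": TCP orientation; "ft_force": force on the tool from outside, world axes, zero at the start; "ft_torque": the same for the moment, N m; "width": finger opening in m.
Only numpy, scipy, OpenCV 4.12 (cv2) and the standard library are available. Lean on these libraries where they do the work, as an engineer would, in place of code of your own. Each camera call takes 0.05 s, during which the arm holds its last target. There are 200 camera calls.

TASK

Slide the pan of ceramic polishing balls across, without lifting it, so that its base sits fully on the hotplate's red-dot plate. Then take the wooden paddle from its tin and stir low among the balls, round and round for at least three full turns, until the half of the pan by the handle and the half away from it each hold both dark and pale balls. Keep every ball in the pan and the pan on its plate, stand the paddle back in its tin red end up, and leave everything else where it is.

Things in the scene. Friction and masses are not known exactly. Their poses are not given: they have to be found in the camera images.
- hotplate: white double electric hotplate, a fixed box 250 (x) by 440 (y) mm, body top 60 mm above the table; origin under its centre, knobs on its -x face (towards the robot). Its two plates stand side by side along its y axis, centres 205 mm apart.
- plate_red: cast-iron hob plate with a red dot in the middle: 180 mm across, fixed; the origin is on its axis at 60 mm height, its flat top is 12 mm above that (72 mm above the table). The pan belongs on this one. Left or right varies.
- plate_plain: the same plate without a red dot; the pan starts on it. There is a 25 mm gap between the two plates, their tops are level, and the pan slides across it.
- pan: loose steel pan, bowl-shaped, 186 mm across the rim, 65 mm high, about 0.8 kg plus 0.2 kg of balls; flat underside 100 mm across. Inside: flat floor 4 mm up, out to radius 47; slopes to radius 82 at height 27, then steeply to radius 90 at 65. Origin: centre of its underside, z up; its handle points along its own -x: the handle half is x < 0, the far half x > 0. A hard push on the wall slides it.
- pan_grip (a point): a good place to grip the pan's black handle: 145 mm from the pan's axis, at mid-height of the handle (56 mm above the pan's underside). The handle is 20 mm wide, 14 mm thick, straight and level, from 118 to 238 mm from the axis; pinch it across its width from above.
- tin: open tall narrow tin, fixed to the table, plain metal: 72 mm outside and 67 mm inside diameter, 115 mm high, floor 3 mm. Origin: centre of its underside. Stands left or right of the hotplate.
- paddle: loose wooden paddle, 210 mm long, 60 g, standing in the tin, leaning on its rim about 24 degrees from upright, its top roughly towards the robot. Origin: middle of the blade's bottom end; z runs up the handle. Blade 34 mm wide (y), 8 mm thick (x), up to z = 64; handle above it flat-sided, 22 mm wide (y), 14 mm thick (x), its top 50 mm painted red. It leans along its own x.
- paddle_tip (a point): the middle of the blade's bottom end (same point as the paddle's origin).
- paddle_grip (a point): a place to grip the paddle's handle: 165 mm above the tip, 45 mm below the top. A grasp on the two flat sides (along x, 14 mm) holds it steadily against the balls.
- dark1_center (a point): centre of a dark (still damp) smooth ceramic polishing ball, loose, 30 mm in diameter, 26 g. At the start the balls lie in the pan in a rough ring 42 mm from the axis, the four dark ones in its far half, the four pale ones in its handle half, the middle free; they may roll a little when the pan moves. Stirred in circles of about 34 mm radius they mix.
- dark2_center (a point): centre of a dark (still damp) smooth ceramic polishing ball, loose, 30 mm in diameter, 26 g. At the start the balls lie in the pan in a rough ring 42 mm from the axis, the four dark ones in its far half, the four pale ones in its handle half, the middle free; they may roll a little when the pan moves. Stirred in circles of about 34 mm radius they mix.
- dark3_center (a point): centre of a dark (still damp) smooth ceramic polishing ball, loose, 30 mm in diameter, 26 g. At the start the balls lie in the pan in a rough ring 42 mm from the axis, the four dark ones in its far half, the four pale ones in its handle half, the middle free; they may roll a little when the pan moves. Stirred in circles of about 34 mm radius they mix.
- dark4_center (a point): centre of a dark (still damp) smooth ceramic polishing ball, loose, 30 mm in diameter, 26 g. At the start the balls lie in the pan in a rough ring 42 mm from the axis, the four dark ones in its far half, the four pale ones in its handle half, the middle free; they may roll a little when the pan moves. Stirred in circles of about 34 mm radius they mix.
- pale1_center (a point): centre of a pale (dry) smooth ceramic polishing ball, loose, 30 mm in diameter, 26 g. At the start the balls lie in the pan in a rough ring 42 mm from the axis, the four dark ones in its far half, the four pale ones in its handle half, the middle free; they may roll a little when the pan moves. Stirred in circles of about 34 mm radius they mix.
- pale2_center (a point): centre of a pale (dry) smooth ceramic polishing ball, loose, 30 mm in diameter, 26 g. At the start the balls lie in the pan in a rough ring 42 mm from the axis, the four dark ones in its far half, the four pale ones in its handle half, the middle free; they may roll a little when the pan moves. Stirred in circles of about 34 mm radius they mix.
- pale3_center (a point): centre of a pale (dry) smooth ceramic polishing ball, loose, 30 mm in diameter, 26 g. At the start the balls lie in the pan in a rough ring 42 mm from the axis, the four dark ones in its far half, the four pale ones in its handle half, the middle free; they may roll a little when the pan moves. Stirred in circles of about 34 mm radius they mix.
- pale4_center (a point): centre of a pale (dry) smooth ceramic polishing ball, loose, 30 mm in diameter, 26 g. At the start the balls lie in the pan in a rough ring 42 mm from the axis, the four dark ones in its far half, the four pale ones in its handle half, the middle free; they may roll a little when the pan moves. Stirred in circles of about 34 mm radius they mix.
- paint_tin: bystander: closed tin with a green band, 100 mm across and 120 mm high, fixed, on the other side of the hotplate from the paddle's tin. Origin: centre of its underside.
- screwdriver: bystander: loose red-handled screwdriver, 190 mm long, lying in front of the hotplate (leave alone).
- wrench: bystander: loose steel spanner, 180 mm long, lying in front of the hotplate (leave alone).
- tape: bystander: loose roll of grey tape, 100 mm across, 48 mm high (leave alone).
- spray: bystander: loose blue spray can with a red cap, 53 mm across, 170 mm high (leave alone).
Things that resemble listed ones, but are neither listed nor needed, are in the scene too. Leave any green or orange look-alike of the part that bears dark2_center alone.

How it is judged (in metres and radians):
On the way, in this order (a step that is already met when the one before it is completed fails the run):
1. the pan stands flat on the red-dot plate (centres within 35 mm) (horizontal distance between pan and plate_red below 0.035 m and angle between pan's own z axis and vertical below 0.06 rad and linear speed of pan below 0.03 m/s), for 0.2 s.
2. stirring: the paddle's tip is low among the balls (below their tops), in the far half of the pan, over 12 mm from the middle (z of paddle_tip in the frame of pan between -0.005 and 0.03 m and horizontal distance between paddle_tip and pan below 0.068 m and x of paddle_tip in the frame of pan above 0.012 m).
3. the tip has swept to the handle half, still low (z of paddle_tip in the frame of pan between -0.005 and 0.03 m and horizontal distance between paddle_tip and pan below 0.068 m and x of paddle_tip in the frame of pan below -0.012 m).
4. the tip has swept round by a side, still low (z of paddle_tip in the frame of pan between -0.005 and 0.03 m and horizontal distance between paddle_tip and pan below 0.068 m and x of paddle_tip in the frame of pan between -0.009 and 0.009 m and (y of paddle_tip in the frame of pan above 0.012 m or y of paddle_tip in the frame of pan below -0.012 m)).
5. the tip has come round to the far half again (all of step 2).
6. and to the handle half again (all of step 3).
At the end, for the whole second after the job is handed in: Pan flat and still on the red-dot plate, centres within 35 mm; all eight balls in it, at least one dark and one pale in each of its handle and far halves (centres, to 2 mm); paddle at rest in its tin, red end up, tip under 30 mm above the tin's underside (horizontal distance between pan and plate_red below 0.035 m and angle between pan's own z axis and vertical below 0.06 rad and linear speed of pan below 0.02 m/s and horizontal distance between each of dark1_center, dark2_center, dark3_center, dark4_center, pale1_center, pale2_center, pale3_center, pale4_center and pan below 0.088 m and z of each of dark1_center, dark2_center, dark3_center, dark4_center, pale1_center, pale2_center, pale3_center, pale4_center in the frame of pan below 0.07 m and x of any of dark1_center, dark2_center, dark3_center, dark4_center in the frame of pan below 0.002 m and x of any of dark1_center, dark2_center, dark3_center, dark4_center in the frame of pan above -0.002 m and x of any of pale1_center, pale2_center, pale3_center, pale4_center in the frame of pan below 0.002 m and x of any of pale1_center, pale2_center, pale3_center, pale4_center in the frame of pan above -0.002 m and horizontal distance between paddle_tip and tin below 0.037 m and z of paddle_tip in the frame of tin below 0.03 m and angle between paddle's own z axis and vertical below 0.6 rad and linear speed of paddle below 0.03 m/s); the robot touches nothing.
It fails at once if the pan was lifted more than 12 mm off the plates (height (world z) of pan above 0.084 m).
It fails at once if the pan was tipped more than about 10 degrees (angle between pan's own z axis and vertical above 0.18 rad).
It fails at once if the screwdriver, spanner, tape or spray can was moved more than 30 mm (distance of any of screwdriver, wrench, tape, spray from where it was at the start of the episode above 0.03 m).
It also fails if it takes over 72 s, if anything falls off the work surface, if the arm or the gripper's body presses on something with over 40 N, if the wrist force passes 120 N, or if a joint passes its speed limit or range.

## Working session

There is one attempt and no reset: what is moved stays moved. The work goes in short steps, Python scripts to look and compute and a tool call to move; the robot and the scene stay as the last step left them, time stands still between calls to the robot, and variables do not carry over. Pictures are saved under pics/ and viewed, about 8 in all and at most 12, crops included, and the job is handed in when it is done.

Besides the shell and the picture viewer there is one more tool, called after "Request:" as name(argument=value, ...), one argument or row to a line, values as JSON. send_rows: Moves the arm, as the interface text tells. Its arguments: {"type":"object","properties":{"steps":{"type":"array"},"force":{"type":"number"}},"required":["steps"]}

```bash
mkdir -p pics; ls
cat > h.py <<'E'
import numpy as np, cv2
from rig import get_state, camera, camera_params, job_done, hold_point_z
np.set_printoptions(precision=4,suppress=True)
def save(n,im,crop=None,s=1):
    if crop: u0,v0,u1,v1=crop; im=im[v0:v1,u0:u1]
    im=cv2.resize(im,None,fx=s,fy=s,interpolation=cv2.INTER_CUBIC)
    cv2.imwrite(f'pics/{n}.png',im[:,:,::-1])
def foc(p,H=400): return H/2/np.tan(np.radians(p['vfov'])/2)
def cloud(name,d):
    p=camera_params(name); f=foc(p); v,u=np.mgrid[:400,:640]
    c=np.stack([(u-p['cx'])/f*d,(v-p['cy'])/f*d,d],-1)
    return (c-np.array(p['t']))@np.array(p['R'])
def ray(name,u,v,z):
    p=camera_params(name); f=foc(p); R=np.array(p['R']); t=np.array(p['t'])
    o=-R.T@t; r=R.T@np.array([(u-p['cx'])/f,(v-p['cy'])/f,1]); return o+r*(z-o[2])/r[2]
def proj(name,X):
    p=camera_params(name); f=foc(p); c=np.array(p['R'])@X+np.array(p['t']); return f*c[:2]/c[2]+[p['cx'],p['cy']]
E
python3 - <<'E'
from h import *
s=get_state(); print(s, hold_point_z() if callable(hold_point_z) else hold_point_z)
for n in ('top','side','wrist'): print(n,camera_params(n))
a,d=camera('top'); b,e=camera('side')
np.savez('s0.npz',a=a,d=d,b=b,e=e)
save('top0',a); save('side0',b)
E
```

```text
pics
{'clock': 0.0, 'joint_pos': array([72.725 , 17.8599,  0.8017, 86.6903, -0.253 , 75.585 , -1.5599]), 'qvel': array([-0.0113, -0.0597, -0.1497, -0.0288, -0.0187, -0.0448,  0.001 ]), 'tau': array([ -0.0002, -37.9917,   0.146 , -23.0592,   0.0123,   0.0135,
        -0.    ]), 'tcp_pos': array([ 0.1411, -0.5308,  0.1961]), 'tcp_rot': array([[-0.0007,  0.2569, -0.9664],
       [ 0.0022, -0.9664, -0.2569],
       [-1.    , -0.0023,  0.0001]]), 'ft_force': array([-0.6941,  0.3371, -0.4649]), 'ft_torque': array([-0.0003,  0.0275, -0.0419]), 'width': 0.0851104703252214} 0.0187
top {'vfov': 46.61954633435111, 'cx': 316.05115772991223, 'cy': 196.35191127609406, 'R': array([[ 0.0194, -0.9997,  0.0147],
       [-0.9809, -0.0219, -0.1932],
       [ 0.1935, -0.0107, -0.9811]]), 't': array([-0.0061,  0.5641,  1.0534])}
side {'vfov': 42.09454076179514, 'cx': 317.99642626347566, 'cy': 205.86848405774333, 'R': array([[-0.9111, -0.412 , -0.0128],
       [-0.2306,  0.5353, -0.8125],
       [ 0.3416, -0.7374, -0.5828]]), 't': array([0.4957, 0.2011, 1.3507])}
wrist {'vfov': 65.70646984690485, 'cx': 319.2887026363448, 'cy': 196.24537750895175, 'mount': array([[-0.0004, -0.2923,  0.9563, -0.1764],
       [ 1.    , -0.0002,  0.0004, -0.0001],
       [ 0.    ,  0.9563,  0.2923, -0.0742],
       [ 0.    ,  0.    ,  0.    ,  1.    ]])}
```

View pics/top0.png

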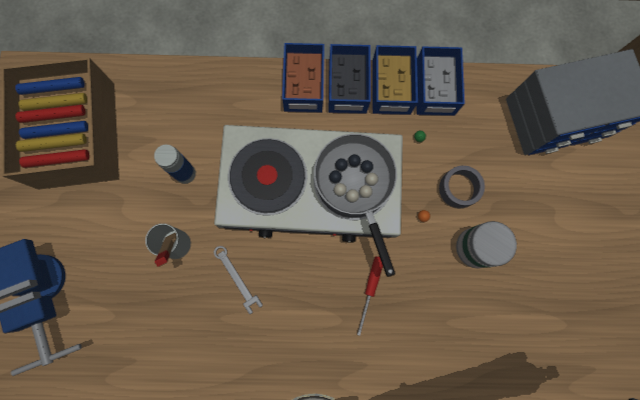

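View pics/side0.png

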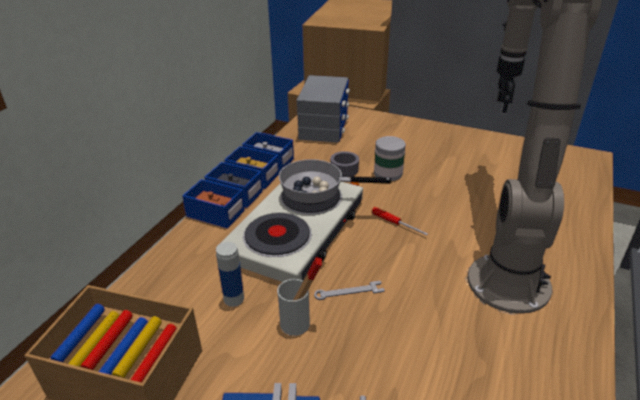

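The top view shows the red dot at (267,175), the pan at (355,173) with its handle running to (390,270), and the tin at (163,240) with the paddle's red end near (165,255). Things I could confuse:
- The red of the screwdriver (375,275), the red bars in the box and the red paddle end. I take the one in the tin.
- The plain tin (163,240) and the green-band paint tin (490,245). I take the plain one.
- The green ball (420,136) and orange ball (424,216) outside the pan. I leave both alone.

Run:
```python
from h import *
z=np.load('s0.npz'); a,d=z['a'],z['d']; b,e=z['b'],z['e']
P=cloud('top',d); hsv=cv2.cvtColor(a,cv2.COLOR_RGB2HSV)
red=((hsv[...,0]<8)|(hsv[...,0]>172))&(hsv[...,1]>150)&(hsv[...,2]>60)
n,l,st,c=cv2.connectedComponentsWithStats(red.astype(np.uint8))
for i in range(1,n):
    if st[i,4]>20: print('red',c[i],st[i,4],np.median(P[l==i],0))
print('reddot ray',ray('top',267,175,.072))
v,u=np.mgrid[:400,:640]
# pan rim: points z .125-.15 within pan window
m=(u>300)&(u<410)&(v>125)&(v<225)&(P[...,2]>.128)&(P[...,2]<.145)&(d>0)
pts=P[m]; print('rim n',len(pts), np.median(pts[:,2]))
A=np.c_[2*pts[:,:2],np.ones(len(pts))]; s=np.linalg.lstsq(A,(pts[:,:2]**2).sum(1),rcond=None)[0]
cx=s[:2]; print('rim c',cx,'r',np.sqrt(s[2]+cx@cx))
# handle
g=a.max(2)<60
m=g&(u>355)&(u<405)&(v>205)&(v<280)&(P[...,2]>.10)&(P[...,2]<.16)
h=P[m]; print('handle n',len(h),np.median(h,0)); 
r=np.linalg.norm(h[:,:2]-cx,axis=1); print('r',r.min(),r.max())
vx,vy,x0,y0=cv2.fitLine(h[:,:2].astype(np.float32),cv2.DIST_HUBER,0,.01,.01).ravel()
print('dir',vx,vy,x0,y0,'center dir',(h[:,:2].mean(0)-cx)/np.linalg.norm(h[:,:2].mean(0)-cx))
# tin rim
m=(u>140)&(u<195)&(v>215)&(v<270)&(P[...,2]>.106)&(P[...,2]<.122)
t=P[m][:,:2]; (c2,R)=cv2.minEnclosingCircle(t.astype(np.float32)); print('tin',len(t),c2,R)
pr=P[red&(u>145)&(u<190)&(v>230)&(v<275)]; print('paddle red',pr.min(0),pr.max(0),len(pr))
# side view
hs=cv2.cvtColor(b,cv2.COLOR_RGB2HSV); Q=cloud('side',e)
rs=((hs[...,0]<8)|(hs[...,0]>172))&(hs[...,1]>150)&(hs[...,2]>60); rs[:,:300]=0; rs[:,330:]=0; rs[:250]=0; rs[290:]=0
q=Q[rs]; print('side red',len(q),np.median(q,0),q.min(0),q.max(0))
# paint, wrench, spray heights top
for nm,(x0_,y0_,x1_,y1_) in dict(spray=(150,140,200,190),wrench=(210,240,265,315)).items():
    m=(u>x0_)&(u<x1_)&(v>y0_)&(v<y1_)&(P[...,2]>(.1 if nm=='spray' else .004)); print(nm,P[m].min(0),P[m].max(0))
save('c1',a,(130,200,210,280),7)
```

```text
red [ 49.3718 113.2483] 745 [0.7317 0.6244 0.123 ]
red [ 52.9497 158.2136] 735 [0.6284 0.608  0.1112]
red [266.6837 174.4952] 313 [0.6105 0.1232 0.0745]
red [160.7119 258.678 ] 118 [0.4006 0.3189 0.1968]
red [373.8049 276.4607] 369 [ 0.3779 -0.1361  0.0243]
reddot ray [0.6097 0.123  0.072 ]
rim n 733 0.13581084844494687
rim c [ 0.5982 -0.0812] r 0.0923559515668423
handle n 462 [ 0.4362 -0.1371  0.1356]
r 0.11293172446264385 0.23135182492166423
dir 0.9433132 0.33190402 0.43615773 -0.13713123 center dir [-0.9453 -0.3261]
tin 196 (0.44780218601226807, 0.34393396973609924) 0.03662998974323273
paddle red [0.3497 0.0175 0.1581] [0.4195 0.3331 1.1425] 118
side red 197 [0.4027 0.3297 0.182 ] [0.0366 0.1159 0.0001] [0.4826 1.0926 0.9569]
spray [0.3497 0.0175 0.1001] [0.6487 0.3574 1.1425]
wrench [0.285  0.0175 0.004 ] [0.4561 0.2562 1.1425]
```

View pics/c1.png

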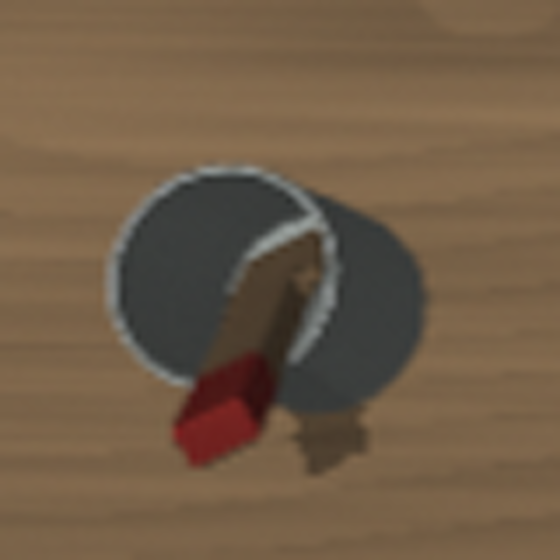

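The crop shows the plain tin with the paddle leaning over its rim, red end towards the robot and slightly to its right. Measurements are consistent: rim height 136 mm and radius 92 mm, handle top 135 mm, dot height 74 mm. Next I grip the pan handle.

```bash
cat >> h.py <<'E'
from scipy.spatial.transform import Rotation as Ro
def Rdown(phi):  # tool x down, tool y at azimuth phi (deg)
    y=np.array([np.cos(np.radians(phi)),np.sin(np.radians(phi)),0]); x=np.array([0,0,-1.]); return np.c_[x,y,np.cross(x,y)]
def rel(pos,R,s=None):
    s=s or get_state(); R0=s['tcp_rot']
    return np.r_[Ro.from_matrix(R0.T@R).as_rotvec(degrees=True).round(2),(R0.T@(np.array(pos)-s['tcp_pos'])).round(4)]
E
python3 - <<'E'
from h import *
R=Rdown(np.degrees(np.arctan2(-.944,.33)))
print(rel([.3,-.33,.25],R)); print(rel([.461,-.129,.21],R))
E
```

```text
[-4.38    0.      0.13   -0.0535 -0.1534 -0.2051]
[-4.38    0.      0.13   -0.0132 -0.3061 -0.4124]
```

Request:
send_rows(
  steps=[
    [-2,0,0,-0.03,-0.03,-0.04,0],
    [-4.38,0,0.13,-0.0535,-0.1534,-0.2051,0],
    [-4.38,0,0.13,-0.0535,-0.1534,-0.2051,0],
    [-4.38,0,0.13,-0.0535,-0.1534,-0.2051,0],
    [-4.38,0,0.13,-0.0535,-0.1534,-0.2051,0],
    [-4.38,0,0.13,-0.0132,-0.3061,-0.4124,0],
    [-4.38,0,0.13,-0.0132,-0.3061,-0.4124,0],
    [-4.38,0,0.13,-0.0132,-0.3061,-0.4124,0],
    [-4.38,0,0.13,-0.0132,-0.3061,-0.4124,0],
    [-4.38,0,0.13,-0.0132,-0.3061,-0.4124,0],
    [-4.38,0,0.13,-0.0132,-0.3061,-0.4124,0],
    [-4.38,0,0.13,-0.0132,-0.3061,-0.4124,0],
  ],
)

```text
clock: 1.3
tcp_pos: [0.4627, -0.1243, 0.2094]
tcp_rot: [[0.0, 0.339, -0.941], [0.001, -0.941, -0.339], [-1.0, -0.001, -0.0]]
ft_force: [-0.1, 0.2, -0.0]
width: 0.0853
```

Run:
```python
from h import *
s=get_state(); print(s['clock'],s['tcp_pos'],s['ft_force'],s['tcp_rot'])
a,d=camera('wrist'); np.savez('w0.npz',a=a,d=d); save('w0',a)
R=Rdown(np.degrees(np.arctan2(-.944,.33)))
print(rel([.461,-.129,.109],R))
```

```text
1.3 [ 0.4627 -0.1243  0.2094] [-0.1306  0.2454 -0.0259] [[ 0.      0.3389 -0.9408]
 [ 0.0014 -0.9408 -0.3389]
 [-1.     -0.0013 -0.0005]]
[ 0.29    0.07   -0.04    0.1006  0.0011  0.0007]
```

View pics/w0.png

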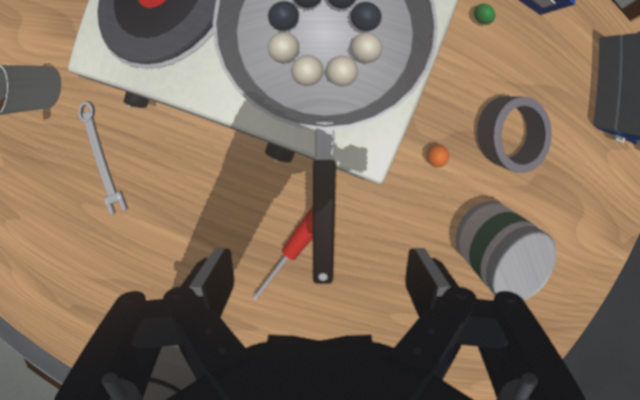

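The wrist view shows the handle centred between the jaws, running from about (325,150) to (322,280). Next: descend and close.

Request:
send_rows(
  steps=[
    [0.3,0,0,0.035,0.001,0.0007,0],
    [0.3,0,0,0.07,0.001,0.0007,0],
    [0.3,0,0,0.09,0.001,0.0007,0.2],
    [0.3,0,0,0.1,0.001,0.0007,0.4],
    [0.3,0,0,0.1,0.001,0.0007,0.7],
    [0.3,0,0,0.1,0.001,0.0007,1],
    [0.3,0,0,0.1,0.001,0.0007,1],
    [0.3,0,0,0.1,0.001,0.0007,1],
    [0.3,0,0,0.1,0.001,0.0007,1],
    [0.3,0,0,0.1,0.001,0.0007,1],
    [0.3,0,0,0.1,0.001,0.0007,1],
    [0.3,0,0,0.1,0.001,0.0007,1],
  ],
  force=40,
)

```text
clock: 2.55
tcp_pos: [0.461, -0.1311, 0.1104]
tcp_rot: [[0.001, 0.325, -0.946], [-0.002, -0.946, -0.325], [-1.0, 0.002, 0.0]]
ft_force: [0.1, 0.3, 0.1]
width: 0.0001
```

Run:
```python
from h import *
s=get_state(); print(s['clock'],s['tcp_pos'],s['ft_force'],s['width'])
print(s['tcp_rot'].T@np.array([.012,.204,0]))
```

```text
2.55 [ 0.461  -0.1311  0.1104] [0.1053 0.306  0.0587] 9.08750579993889e-05
[-0.0004 -0.189  -0.0777]
```

Run:
```python
from h import *
s=get_state()
a,d=camera('wrist'); b,e=camera('side'); t,f=camera('top'); np.savez('w1.npz',a=a,d=d,b=b,e=e,t=t,f=f)
im=np.hstack([cv2.resize(a,(400,250)),cv2.resize(b[130:255,270:470],(400,250))]); 
im=np.vstack([im,np.hstack([cv2.resize(t[120:320,280:440],(400,500))[:350],cv2.resize(a[200:400,160:480],(400,250))[:250],][0:1]+[np.zeros((350,400,3),np.uint8)])])
save('w1',im); print(s['width'],s['tcp_pos'])
```

```text
9.08750579993889e-05 [ 0.461  -0.1311  0.1104]
```

View pics/w1.png

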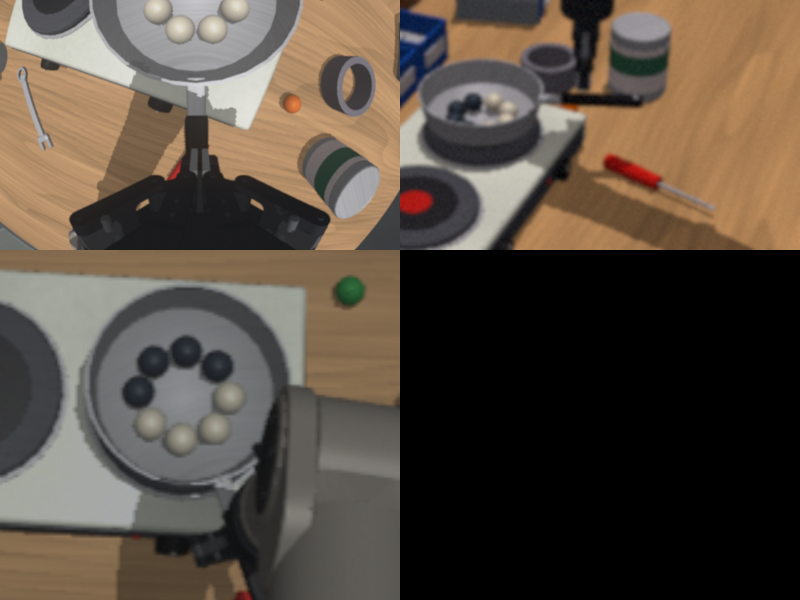

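```bash
cat >> h.py <<'E'
def wproj(X,s):
    p=camera_params('wrist'); f=foc(p); M=np.array(p['mount'])
    T=np.eye(4); T[:3,:3]=s['tcp_rot']; T[:3,3]=s['tcp_pos']
    c=(np.linalg.inv(T@M)@np.r_[X,1])[:3]; r=np.hypot(c[0],c[1]); th=np.arctan2(r,c[2])
    return f*th*c[:2]/r+[p['cx'],p['cy']]
E
python3 - <<'E'
from h import *
s=get_state(); z=np.load('w1.npz'); a=z['a'].copy(); b=z['b'].copy()
tcp=s['tcp_pos']; print('tcp in wrist',wproj(tcp,s),'side',proj('side',tcp), 'hold',wproj(tcp+[0,0,.0187],s),proj('side',tcp+[0,0,.0187]))
for r in (.12,.145,.235):
    X=np.array([.598-.944*r,-.081-.33*r,.135]); print(r,X,wproj(X,s),proj('side',X))
Q=cloud('side',z['e']); v,u=np.mgrid[:400,:640]
for c in (352,356,360,364,368,372): 
    print(c,[tuple(Q[r,c].round(3)) for r in (160,166,172,178,180,184)])
im=np.hstack([cv2.resize(a[170:370,240:400],(400,500),interpolation=2),cv2.resize(b[130:210,328:392],(400,500),interpolation=2)]); save('w2',im)
E
```

```text
tcp in wrist [319.4132 227.7344] side [361.3028 183.9108] hold [319.5146 240.6352] [361.5298 178.5917]
0.12 [ 0.4847 -0.1206  0.135 ] [315.2644 199.8195] [352.732  176.9368]
0.145 [ 0.4611 -0.1288  0.135 ] [315.7108 243.7524] [361.2659 177.249 ]
0.235 [ 0.3762 -0.1585  0.135 ] [317.1469 358.9783] [392.1721 178.3798]
352 [(np.float64(0.587), np.float64(-0.385), np.float64(0.025)), (np.float64(0.563), np.float64(-0.323), np.float64(0.041)), (np.float64(0.563), np.float64(-0.323), np.float64(0.017)), (np.float64(0.485), np.float64(-0.117), np.float64(0.133)), (np.float64(0.482), np.float64(-0.107), np.float64(0.133)), (np.float64(0.533), np.float64(-0.247), np.float64(0.022))]
356 [(np.float64(0.56), np.float64(-0.352), np.float64(0.049)), (np.float64(0.555), np.float64(-0.34), np.float64(0.033)), (np.float64(0.556), np.float64(-0.343), np.float64(0.007)), (np.float64(0.473), np.float64(-0.117), np.float64(0.136)), (np.float64(0.471), np.float64(-0.111), np.float64(0.134)), (np.float64(0.037), np.float64(1.093), np.float64(0.957))]
360 [(np.float64(0.449), np.float64(-0.077), np.float64
[... 698 characters left out ...]
float64(-0.439), np.float64(0.005)), (np.float64(0.534), np.float64(-0.405), np.float64(0.002)), (np.float64(0.522), np.float64(-0.371), np.float64(-0.001)), (np.float64(0.443), np.float64(-0.138), np.float64(0.132)), (np.float64(0.439), np.float64(-0.125), np.float64(0.133)), (np.float64(0.494), np.float64(-0.296), np.float64(0.002))]
372 [(np.float64(0.533), np.float64(-0.445), np.float64(0.004)), (np.float64(0.52), np.float64(-0.408), np.float64(0.004)), (np.float64(0.508), np.float64(-0.373), np.float64(0.002)), (np.float64(0.43), np.float64(-0.134), np.float64(0.137)), (np.float64(0.429), np.float64(-0.133), np.float64(0.131)), (np.float64(0.482), np.float64(-0.299), np.float64(0.003))]
```

View pics/w2.png

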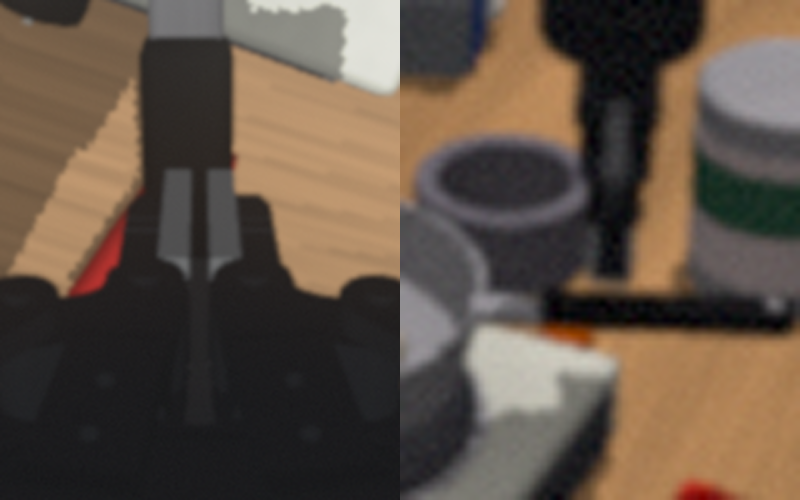

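Run:
```python
from h import *
s=get_state(); z=np.load('w1.npz'); d=z['d']; d0=np.load('w0.npz')['d']
p=camera_params('wrist'); f=foc(p); M=np.array(p['mount'])
def W(u,v,dd):
    x,y=u-p['cx'],v-p['cy']; r=np.hypot(x,y)+1e-9; th=r/f; c=np.array([np.tan(th)*x/r,np.tan(th)*y/r,1])*dd
    t=(M@np.r_[c,1])[:3]; return t, s['tcp_rot']@t+s['tcp_pos']
for v in (150,190,210,225,232,236,240,245,255,270):
    for u in (308,312,320,330): print((u,v),d[v,u].round(3),*W(u,v,d[v,u]),end=' | ')
    print()
print(s['joint_pos'])
```

```text
(308, 150) 0.158 [-0.0186 -0.0059 -0.0508] [ 0.507  -0.109   0.1289] | (312, 150) 0.157 [-0.019  -0.0038 -0.0509] [ 0.5078 -0.1109  0.1293] | (320, 150) 0.158 [-0.0185  0.0003 -0.0508] [ 0.509  -0.1148  0.1288] | (330, 150) 0.228 [ 0.0516  0.0079 -0.0404] [ 0.5017 -0.1256  0.0588] | 
(308, 190) 0.16 [-0.0224 -0.0059 -0.0305] [ 0.4878 -0.1155  0.1327] | (312, 190) 0.159 [-0.0237 -0.0038 -0.0309] [ 0.4889 -0.1174  0.1341] | (320, 190) 0.159 [-0.0238  0.0003 -0.0309] [ 0.4902 -0.1213  0.1341] | (330, 190) 0.16 [-0.0225  0.0054 -0.0306] [ 0.4916 -0.1263  0.1328] | 
(308, 210) 0.16 [-0.0255 -0.0059 -0.0207] [ 0.4785 -0.1187  0.1358] | (312, 210) 0.161 [-0.0245 -0.0039 -0.0203] [ 0.4788 -0.1208  0.1348] | (320, 210) 0.161 [-0.0249  0.0003 -0.0205] [ 0.4803 -0.1247  0.1352] | (330, 210) 0.163 [-0.0227  0.0056 -0.0197] [ 0.4813 -0.1299  0.1331] | 
(308, 225) 0.164 [-0.0239 -0.0061 -0.0116] [ 0.4699 -0.1215  0.1342] | (312, 225) 0.163 [-0.0245 -0.0039 -0.0119] [ 0.4709 -0.1235  0.1349] | (320, 225) 0.163 [-0.0245  0.0003 -0.0119] [ 0.4723 -0.1275  0.1349] | (330, 225) 0.164 [-0.0237  0.0056 -
[... 1111 characters left out ...]
245) 0.144 [-0.0454  0.0049 -0.0103] [ 0.4722 -0.1323  0.1557] | 
(308, 255) 0.135 [-0.055  -0.0051 -0.0101] [ 0.4687 -0.1229  0.1654] | (312, 255) 0.135 [-0.0553 -0.0033 -0.0102] [ 0.4694 -0.1246  0.1656] | (320, 255) 0.134 [-0.0556  0.0002 -0.0104] [ 0.4708 -0.1278  0.1659] | (330, 255) 0.134 [-0.0559  0.0046 -0.0105] [ 0.4723 -0.1319  0.1663] | 
(308, 270) 0.122 [-0.0684 -0.0046 -0.0102] [ 0.469  -0.1233  0.1787] | (312, 270) 0.122 [-0.0688 -0.003  -0.0105] [ 0.4698 -0.1247  0.1791] | (320, 270) 0.122 [-0.0684  0.0002 -0.0102] [ 0.4706 -0.1278  0.1787] | (330, 270) 0.122 [-0.0681  0.0042 -0.0101] [ 0.4718 -0.1317  0.1784] | 
[ 33.8055  15.2699 -24.0348 104.2549   7.1179  61.8772 -63.8624]
```

Both the side view (tip at row 174, where 184 was predicted) and wrist depth put the shut fingertips about 40 mm short of the reported TCP. The handle height itself agrees in both views (135 mm). So the fingers closed above the handle, at about z = 0.150 m. I'll allow for this offset of −0.040 along tool x: open, go 40 mm lower and close again.

Request:
send_rows(
  steps=[
    [0,0,0,0,0,0,0],
    [0,0,0,0,-0.001,0,0],
    [0,0,0,0,-0.001,0,0],
    [0,0,0,0,-0.001,0,0],
    [0,0,0,0,-0.001,0,0],
    [0,0,0,0.01,-0.001,0,0],
    [0,0,0,0.02,-0.001,0,0],
    [0,0,0,0.03,-0.001,0,0],
    [0,0,0,0.04,-0.001,0,0],
    [0,0,0,0.04,-0.001,0,0],
    [0,0,0,0.04,-0.001,0,0],
  ],
)

```text
clock: 3.8
tcp_pos: [0.4604, -0.1302, 0.0699]
tcp_rot: [[-0.0, 0.325, -0.946], [-0.002, -0.946, -0.325], [-1.0, 0.002, 0.001]]
ft_force: [-0.2, 0.3, 0.8]
width: 0.0854
```

Request:
send_rows(
  steps=[
    [0,0,0,0,0,0,0.4],
    [0,0,0,0,0,0,0.6],
    [0,0,0,0,0,0,0.8],
    [0,0,0,0,0,0,1],
    [0,0,0,0,0,0,1],
    [0,0,0,0,0,0,1],
    [0,0,0,0,0,0,1],
    [0,0,0,0,0,0,1],
  ],
  force=40,
)

```text
clock: 4.6
tcp_pos: [0.4606, -0.1299, 0.0706]
tcp_rot: [[0.0, 0.326, -0.945], [-0.002, -0.945, -0.326], [-1.0, 0.002, 0.0]]
ft_force: [-0.7, 1.4, 3.6]
width: 0.0192
```

Run:
```python
from h import *
s=get_state(); print(s['clock'],s['tcp_pos'],s['ft_force'],s['ft_torque'],s['width'])
print(s['tcp_rot'].T@np.array([.012,.204,0]))
```

```text
4.6 [ 0.4606 -0.1299  0.0706] [-0.6687  1.4052  3.5748] [0.3425 0.3558 0.2572] 0.01917345740691147
[-0.0004 -0.189  -0.0778]
```

Request:
send_rows(
  steps=[
    [0,0,0,-0.0005,-0.002,-0.001,1],
    [0,0,0,-0.0005,-0.0055,-0.0023,1],
    [0,0,0,-0.0005,-0.0113,-0.0047,1],
    [0,0,0,-0.0005,-0.0189,-0.0078,1],
    [0,0,0,-0.0005,-0.0274,-0.0113,1],
    [0,0,0,-0.0005,-0.0359,-0.0148,1],
    [0,0,0,-0.0005,-0.0454,-0.0187,1],
    [0,0,0,-0.0005,-0.0548,-0.0226,1],
    [0,0,0,-0.0005,-0.0643,-0.0265,1],
    [0,0,0,-0.0005,-0.0737,-0.0303,1],
    [0,0,0,-0.0005,-0.0832,-0.0342,1],
    [0,0,0,-0.0005,-0.0926,-0.0381,1],
  ],
)

```text
clock: 5.8
tcp_pos: [0.4665, -0.0295, 0.0707]
tcp_rot: [[0.0, 0.325, -0.946], [-0.002, -0.946, -0.325], [-1.0, 0.002, 0.0]]
ft_force: [-1.4, -5.5, 0.2]
width: 0.0196
```

Request:
send_rows(
  steps=[
    [0,0,0,0,-0.0095,-0.0039,1],
    [0,0,0,0,-0.0189,-0.0078,1],
    [0,0,0,0,-0.0284,-0.0117,1],
    [0,0,0,0,-0.0378,-0.0156,1],
    [0,0,0,0,-0.0473,-0.0195,1],
    [0,0,0,0,-0.0567,-0.0233,1],
    [0,0,0,0,-0.0662,-0.0272,1],
    [0,0,0,0,-0.0747,-0.0307,1],
    [0,0,0,0,-0.0822,-0.0338,1],
    [0,0,0,0,-0.0888,-0.0366,1],
    [0,0,0,0,-0.0936,-0.0385,1],
    [0,0,0,0,-0.0964,-0.0397,1],
  ],
)

```text
clock: 7.0
tcp_pos: [0.4726, 0.0743, 0.0706]
tcp_rot: [[0.0, 0.326, -0.945], [-0.003, -0.945, -0.326], [-1.0, 0.003, 0.001]]
ft_force: [-0.3, -6.2, 3.3]
width: 0.0195
```

```bash
cat >> h.py <<'E'
def pan(a,d,c0=(.61,.123)):
    P=cloud('top',d); r=np.hypot(P[...,0]-c0[0],P[...,1]-c0[1])
    m=(r>.07)&(r<.115)&(P[...,2]>.128)&(P[...,2]<.142)&(d>0)&(a.max(2)<400); pts=P[m]
    for _ in range(5):
        A=np.c_[2*pts[:,:2],np.ones(len(pts))]; s=np.linalg.lstsq(A,(pts[:,:2]**2).sum(1),rcond=None)[0]
        c=s[:2]; R=np.sqrt(s[2]+c@c); e=abs(np.linalg.norm(pts[:,:2]-c,axis=1)-R); pts=pts[e<max(.006,2*np.median(e)) ]
    return c,R,len(pts)
E
python3 - <<'E'
from h import *
s=get_state(); print(s['clock'],s['tcp_pos'],s['ft_force'],s['width'])
a,d=camera('top'); np.savez('s1.npz',a=a,d=d); save('t1',a,(190,100,390,300),3); print(pan(a,d))
E
```

```text
7.0 [0.4726 0.0743 0.0706] [-0.2536 -6.1659  3.2549] 0.019476313040882393
(array([0.616 , 0.1208]), np.float64(0.08983212847430216), 541)
```

View pics/t1.png

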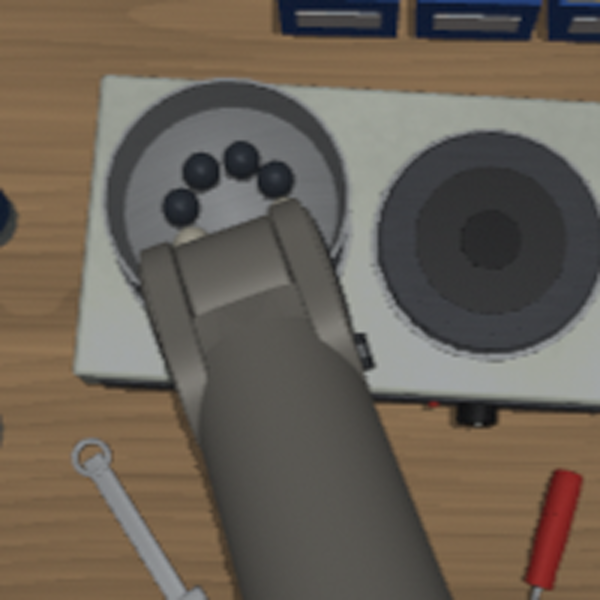

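The pan stands on the red-dot plate, its centre about (0.616, 0.121) against the dot's (0.610, 0.123). The balls are in and the pan looks centred. Next: release, rise, and work out the paddle's axis from the first pictures.

Request:
send_rows(
  steps=[
    [0,0,0,0,0,0,0.6],
    [0,0,0,0,0,0,0.3],
    [0,0,0,0,0,0,0],
    [0,0,0,0,0,0,0],
    [0,0,0,0,0,0,0],
    [0,0,0,-0.02,0,0,0],
    [0,0,0,-0.06,0,0,0],
    [0,0,0,-0.1,0,0,0],
    [-8,0,0,-0.15,0,0,0],
    [-16,0,0,-0.19,0,0,0],
    [-24,0,0,-0.2,0,0,0],
    [-30,0,0,-0.2,0,0,0],
  ],
)

```text
clock: 8.25
tcp_pos: [0.4743, 0.0749, 0.2733]
tcp_rot: [[0.007, 0.758, -0.653], [-0.001, -0.653, -0.758], [-1.0, 0.006, -0.003]]
ft_force: [-0.8, -0.3, -0.6]
width: 0.0855
```

Run:
```python
from h import *
s=get_state(); print(s['clock'],s['tcp_pos'],s['ft_force'],s['width'],s['joint_pos'])
z=np.load('s0.npz'); a,d,b,e=z['a'],z['d'],z['b'],z['e']
v,u=np.mgrid[:400,:640]
def paddle(im,dep,name,box):
    P=cloud(name,dep); hsv=cv2.cvtColor(im,cv2.COLOR_RGB2HSV); w=(u>box[0])&(u<box[2])&(v>box[1])&(v<box[3])&(dep>0)
    near=(np.hypot(P[...,0]-.42,P[...,1]-.33)<.09)&(P[...,2]>.119)&(P[...,2]<.23)
    red=w&near&((hsv[...,0]<8)|(hsv[...,0]>172))&(hsv[...,1]>150)
    al=w&near&(hsv[...,1]>80)
    return P,red,al
for nm,im,dep,box in (('top',a,d,(135,205,200,280)),('side',b,e,(285,250,335,310))):
    P,red,al=paddle(im,dep,nm,box); q=P[al]; r=P[red]
    print(nm,len(q),len(r),'red mean',r.mean(0),'red z',np.percentile(r[:,2],[2,50,98]))
    L=cv2.fitLine(q.astype(np.float32),cv2.DIST_HUBER,0,.01,.01).ravel(); L[:3]*=np.sign(L[2]); print(' axis',L[:3],'tilt',np.degrees(np.arccos(L[2])),'pt',L[3:]); 
    hi=r[r[:,2]>np.percentile(r[:,2],90)-.006]; print(' top face',hi.mean(0),np.median(hi,0))
    if nm=='top':
        bright=red&(im[...,0]>100); 
        print(' bright',bright.sum(),u[bright].mean(),v[bright].mean(),np.median(P[bright],0))
print(ray('top',160.7,261.4,.198),ray('top',160.7,261.4,.194))
```

```text
8.25 [0.4743 0.0749 0.2733] [-0.8031 -0.3438 -0.633 ] 0.08548802794294114 [ 18.1504   9.8448 -34.2952  87.8381   5.7405  83.6852 -57.0904]
top 213 140 red mean [0.403  0.318  0.1892] red z [0.1604 0.1958 0.2028]
 axis [-0.4258 -0.1737  0.888 ] tilt 27.380241 pt [0.4084 0.32   0.1757]
 top face [0.3972 0.3166 0.1984] [0.3967 0.3163 0.1982]
 bright 66 160.24242424242425 261.27272727272725 [0.3963 0.3178 0.1984]
side 305 189 red mean [0.4028 0.3285 0.1819] red z [0.1559 0.1834 0.2006]
 axis [-0.3675 -0.2363  0.8995] tilt 25.90791 pt [0.4072 0.3331 0.1673]
 top face [0.3976 0.3221 0.1978] [0.3974 0.3223 0.1978]
[0.3958 0.3166 0.198 ] [0.396  0.3179 0.194 ]
```

Paddle: top centre about (0.396, 0.317, 0.196), lean azimuth 207° (202° and 213° from the two views). That puts the tip at (0.472, 0.356, 0.004), 27 mm from the tin's axis, which fits the tin. Next: go above it, aligned with its axis.

```bash
cat >> h.py <<'E'
OFF=.0587
def Rtilt(tilt,az=27.): # gripper x down the paddle, paddle top leaning to az+180 by tilt deg
    t=np.radians(tilt); h=np.array([np.cos(np.radians(az)),np.sin(np.radians(az)),0]); k=np.array([0,0,1.])
    x=np.sin(t)*h-np.cos(t)*k; y=np.cos(t)*h+np.sin(t)*k; return np.c_[x,y,np.cross(x,y)]
E
python3 - <<'E'
from h import *
R=Rtilt(24); g=np.array([.412,.3258,.155]); x=R[:,0]
print(rel(g+(OFF-.14)*x,R)); print(g+(OFF-.14)*x)
E
```

```text
[-66.68    14.2     20.71     0.0431  -0.2238  -0.1187]
[0.3825 0.3108 0.2293]
```

Request:
send_rows(
  steps=[
    [-66.7,14.2,20.7,0.02,-0.2238,-0.1187,0],
    [-66.7,14.2,20.7,0.0431,-0.2238,-0.1187,0],
    [-66.7,14.2,20.7,0.0431,-0.2238,-0.1187,0],
    [-66.7,14.2,20.7,0.0431,-0.2238,-0.1187,0],
    [-66.7,14.2,20.7,0.0431,-0.2238,-0.1187,0],
    [-66.7,14.2,20.7,0.0431,-0.2238,-0.1187,0],
    [-66.7,14.2,20.7,0.0431,-0.2238,-0.1187,0],
    [-66.7,14.2,20.7,0.0431,-0.2238,-0.1187,0],
    [-66.7,14.2,20.7,0.0431,-0.2238,-0.1187,0],
    [-66.7,14.2,20.7,0.0431,-0.2238,-0.1187,0],
    [-66.7,14.2,20.7,0.0431,-0.2238,-0.1187,0],
    [-66.7,14.2,20.7,0.0431,-0.2238,-0.1187,0],
  ],
)

```text
clock: 9.45
tcp_pos: [0.3819, 0.3111, 0.227]
tcp_rot: [[0.358, 0.818, 0.45], [0.183, 0.411, -0.893], [-0.916, 0.401, -0.002]]
ft_force: [-0.3, 0.1, 0.8]
width: 0.0856
```

Run:
```python
from h import *
s=get_state(); print(s['clock'],s['tcp_pos'],s['joint_pos']); print(s['tcp_rot'])
R=Rtilt(24); g=np.array([.412,.3258,.155]); x=R[:,0]
print(rel(g+OFF*x,R))
a,d=camera('wrist'); s2=get_state(); print(s2['tcp_pos'])
ax=-R[:,0]; 
for k in (0,.045): print('grip+',k,wproj(g+k*ax,s2))
save('w3',a,(160,100,480,400),2); np.savez('w3.npz',a=a,d=d)
```

```text
9.45 [0.3819 0.3111 0.227 ] [  3.5632  -8.6934 -44.7084 113.7415  -0.1861  49.5081 -15.2558]
[[ 0.3575  0.8184  0.4499]
 [ 0.1826  0.4111 -0.8931]
 [-0.9159  0.4015 -0.0025]]
[-0.3    -0.02    0.33    0.1381  0.0021  0.0006]
[0.3819 0.3111 0.227 ]
grip+ 0 [321.8696 192.8905]
grip+ 0.045 [322.0007 210.4526]
```

View pics/w3.png

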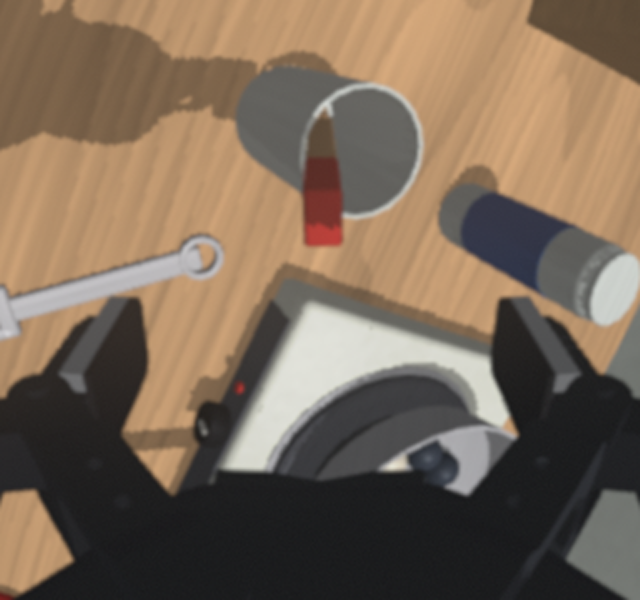

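Run:
```python
from h import *
s=get_state(); z=np.load('w3.npz'); a,d=z['a'],z['d']
p=camera_params('wrist'); f=foc(p); M=np.array(p['mount']); hsv=cv2.cvtColor(a,cv2.COLOR_RGB2HSV)
red=((hsv[...,0]<8)|(hsv[...,0]>172))&(hsv[...,1]>130); v,u=np.mgrid[:400,:640]
red&=(u>300)&(u<345)&(v>150)&(v<235)
for v0 in range(176,226,4):
    uu=np.where(red[v0])[0]
    if len(uu)<3: continue
    um=uu.mean(); D=np.median(d[v0,uu]); x,y=um-p['cx'],v0-p['cy']; r=np.hypot(x,y); th=r/f
    t=(M@np.r_[np.array([np.tan(th)*x/r,np.tan(th)*y/r,1])*D,1])[:3]
    print(v0,uu.min(),uu.max(),D,'tool',t,'world',s['tcp_rot']@t+s['tcp_pos'],a[v0,int(um)])
```

```text
180 314 326 0.25808826 tool [ 0.0742  0.0002 -0.0122] world [0.4031 0.3356 0.1591] [90 46 40]
184 314 327 0.24719149 tool [ 0.0627  0.0005 -0.0117] world [0.3995 0.3332 0.1698] [90 45 39]
188 314 328 0.23384736 tool [ 0.0489  0.0009 -0.0123] world [0.3946 0.3313 0.1826] [91 46 40]
192 313 328 0.224944 tool [ 0.0394  0.0005 -0.0119] world [0.391  0.3291 0.191 ] [91 46 39]
196 312 329 0.21941489 tool [ 0.0333  0.0004 -0.0107] world [0.3894 0.3269 0.1967] [115  50  43]
200 312 330 0.22016548 tool [ 0.0332  0.0008 -0.0078] world [0.3909 0.3244 0.1969] [120  51  45]
204 312 329 0.2212589 tool [ 0.0334  0.0004 -0.0047] world [0.3921 0.3215 0.1966] [120  51  45]
208 313 329 0.22158855 tool [ 0.0329  0.0008 -0.0019] world [0.3935 0.3191 0.1972] [120  52  45]
212 312 330 0.22265519 tool [0.033  0.0008 0.0013] world [0.3949 0.3163 0.197 ] [151  57  51]
216 312 330 0.22368811 tool [0.0332 0.0008 0.0044] world [0.3964 0.3135 0.1969] [183  64  57]
220 313 330 0.22422948 tool [0.0328 0.0012 0.0074] world [0.3979 0.311  0.1974] [183  64  57]
```

The wrist view shows the paddle's red end face centred between the jaws at (321,209). Depth puts it at tool y ≈ 0.7 mm and z ≈ −0.5 mm, aligned along x. Advance 137 mm and close.

Request:
send_rows(
  steps=[
    [0,0,0,0.03,0.0005,0,0],
    [0,0,0,0.06,0.001,0,0],
    [0,0,0,0.09,0.001,0,0],
    [0,0,0,0.12,0.001,0,0],
    [0,0,0,0.137,0.001,0,0],
    [0,0,0,0.137,0.001,0,0],
    [0,0,0,0.137,0.001,0,0.4],
    [0,0,0,0.137,0.001,0,0.6],
    [0,0,0,0.137,0.001,0,0.8],
    [0,0,0,0.137,0.001,0,0.95],
    [0,0,0,0.137,0.001,0,1],
    [0,0,0,0.137,0.001,0,1],
  ],
  force=80,
)

```text
clock: 10.7
tcp_pos: [0.4319, 0.3359, 0.1021]
tcp_rot: [[0.358, 0.818, 0.45], [0.182, 0.411, -0.893], [-0.916, 0.402, -0.002]]
ft_force: [0.2, 0.2, 0.2]
width: 0.0132
```

Request:
send_rows(
  steps=[
    [0,0,0,0,0,0,1],
    [0,0,0,0,0,0,1],
    [0,0,0,0,0,0,1],
  ],
)

```text
clock: 11.0
tcp_pos: [0.4319, 0.336, 0.102]
tcp_rot: [[0.358, 0.818, 0.45], [0.182, 0.411, -0.893], [-0.916, 0.402, -0.002]]
ft_force: [-1.3, -1.5, 2.9]
width: 0.013
```

Run:
```python
from h import *
s=get_state(); print(s['clock'],s['tcp_pos'],s['ft_force'],s['width'],s['joint_pos'])
a,d=camera('top'); np.savez('s2.npz',a=a,d=d); save('t2',a,(120,100,420,320),2.5)
```

```text
11.0 [0.4319 0.336  0.102 ] [-1.2554 -1.5479  2.8934] 0.01300515294679151 [ -1.519   11.4179 -47.9409 118.8216  30.1076  34.3544 -42.7535]
```

Gripped at 13 mm opening. Lift the paddle along its own axis, then check the pan and balls numerically.

Request:
send_rows(
  steps=[
    [0,0,0,-0.02,0,0,1],
    [0,0,0,-0.05,0,0,1],
    [0,0,0,-0.085,0,0,1],
    [0,0,0,-0.12,0,0,1],
    [0,0,0,-0.15,0,0,1],
    [0,0,0,-0.17,0,0,1],
    [0,0,0,-0.18,0,0,1],
    [0,0,0,-0.18,0,0,1],
  ],
)

```text
clock: 11.85
tcp_pos: [0.3674, 0.3034, 0.2673]
tcp_rot: [[0.359, 0.818, 0.45], [0.182, 0.411, -0.893], [-0.915, 0.403, -0.001]]
ft_force: [0.1, 0.6, -0.7]
width: 0.0132
```

```bash
cat >> h.py <<'E'
def balls(a,d,C,yaw):
    P=cloud('top',d); r=np.hypot(P[...,0]-C[0],P[...,1]-C[1]); g=a.max(2).astype(int); hs=cv2.cvtColor(a,cv2.COLOR_RGB2HSV)
    ex=np.array([np.cos(np.radians(yaw)),np.sin(np.radians(yaw))]); ey=np.array([-ex[1],ex[0]]); out=[]
    for nm,m in (('dark',g<70),('pale',(g>150)&(hs[...,1]>18))):
        m=(m&(r<.075)&(P[...,2]>.078)&(P[...,2]<.135)).astype(np.uint8)
        n,l,st,c=cv2.connectedComponentsWithStats(m)
        for i in range(1,n):
            if st[i,4]>25:
                X=ray('top',c[i][0],c[i][1],.095)[:2]-C; out.append((nm,(X@ex).round(3),(X@ey).round(3),int(st[i,4])))
    return out
E
python3 - <<'E'
from h import *
s=get_state(); print(s['clock'],s['tcp_pos'],s['ft_force'],s['width'],s['joint_pos'])
z=np.load('s2.npz'); a,d=z['a'],z['d']
c,R,n=pan(a,d); print('pan',c,R,n)
P=cloud('top',d); v,u=np.mgrid[:400,:640]
rr=np.hypot(P[...,0]-c[0],P[...,1]-c[1]); m=(a.max(2)<60)&(rr>.125)&(rr<.235)&(P[...,2]>.12)&(P[...,2]<.145)&(P[...,1]<.13)
h=P[m]; print(len(h),'yaw from centre',np.degrees(np.arctan2(*(c-h[:,:2].mean(0))[::-1]))); L=cv2.fitLine(h[:,:2].astype(np.float32),2,0,.01,.01).ravel(); print(np.degrees(np.arctan2(L[1],L[0])),h.mean(0))
print(balls(a,d,c,19))
R=Rtilt(0); C=np.array([.611,.122]); 
print('via',rel([C[0],C[1],.185+.1063],R));
E
```

```text
11.85 [0.3674 0.3034 0.2673] [ 0.0516  0.6168 -0.699 ] 0.013184533588823082 [  7.9516 -14.1683 -44.9261 110.8195  -6.5784  55.9398  -8.8767]
pan [0.6152 0.1212] 0.09044952473516658 598
407 yaw from centre 18.465767176219252
18.919037 [0.4456 0.0645 0.1357]
[('dark', np.float64(0.027), np.float64(-0.028), 242), ('dark', np.float64(0.027), np.float64(0.026), 245)]
via [ -0.28    -0.02   -23.76     0.0325   0.1343   0.2715]
```

Request:
send_rows(
  steps=[
    [0,0,0,-0.02,0.01,0.02,1],
    [-0.3,0,-5,0.0,0.03,0.06,1],
    [-0.3,0,-12,0.02,0.055,0.11,1],
    [-0.3,0,-19,0.0325,0.08,0.16,1],
    [-0.3,0,-23.8,0.0325,0.105,0.21,1],
    [-0.3,0,-23.8,0.0325,0.125,0.25,1],
    [-0.3,0,-23.8,0.0325,0.1343,0.2715,1],
    [-0.3,0,-23.8,0.0325,0.1343,0.2715,1],
    [-0.3,0,-23.8,0.0325,0.1343,0.2715,1],
    [-0.3,0,-23.8,0.0325,0.1343,0.2715,1],
  ],
)

```text
clock: 12.85
tcp_pos: [0.6097, 0.1234, 0.2885]
tcp_rot: [[-0.006, 0.89, 0.457], [0.001, 0.457, -0.89], [-1.0, -0.005, -0.003]]
ft_force: [-0.1, 0.6, -0.2]
width: 0.013
```

Run:
```python
from h import *
s=get_state(); print(s['clock'],s['tcp_pos'],s['ft_force'],s['width'],s['joint_pos']); print(s['tcp_rot'])
b,e=camera('side'); t,f=camera('top'); np.savez('s3.npz',b=b,e=e,t=t,f=f)
tip=s['tcp_pos']+s['tcp_rot'][:,0]*.1063; print('tip',tip,proj('side',tip),proj('top',tip), proj('side',tip-s['tcp_rot'][:,0]*.21))
im=np.hstack([cv2.resize(b[130:270,220:340],(400,467),interpolation=2),cv2.resize(t[120:240,215:320],(400,457),interpolation=2)[:467] if 0 else cv2.resize(t[120:242,215:320],(400,467),interpolation=2)]); save('v3',im)
R=Rtilt(0); print(rel([.612,.122,.0845+.1063],R))
```

```text
12.85 [0.6097 0.1234 0.2885] [-0.0853  0.6136 -0.2324] 0.013003053159980132 [  8.093   29.9384 -37.7682  61.4406  17.6757  94.1738   2.6353]
[[-0.0058  0.8895  0.4568]
 [ 0.0005  0.4568 -0.8896]
 [-1.     -0.0049 -0.0031]]
tip [0.6091 0.1235 0.1822] [275.0688 197.7104] [262.1671 162.9762] [269.276  125.2284]
[ 0.21   -0.09    0.19    0.099   0.0017  0.0026]
```

View pics/v3.png

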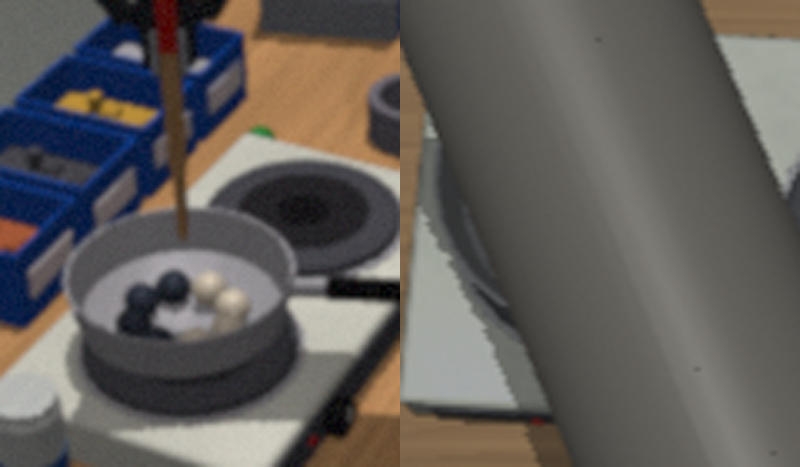

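The side view shows the blade tip at about (274.6,201), matching my prediction once the blade's near corner is allowed for. The balls lie as before, dark on the far side and pale by the handle. Next: descend in the free middle, then stir.

Request:
send_rows(
  steps=[
    [0,0,0,0.03,0.0017,0.0026,1],
    [0,0,0,0.06,0.0017,0.0026,1],
    [0,0,0,0.085,0.0017,0.0026,1],
    [0,0,0,0.099,0.0017,0.0026,1],
    [0,0,0,0.099,0.0017,0.0026,1],
    [0,0,0,0.099,0.0077,0.0026,1],
    [0,0,0,0.099,0.0137,0.0026,1],
    [0,0,0,0.099,0.0197,0.0026,1],
    [0,0,0,0.099,0.0257,0.0026,1],
    [0,0,0,0.099,0.0317,0.0026,1],
    [0,0,0,0.099,0.0357,0.0026,1],
    [0,0,0,0.099,0.0357,0.0026,1],
  ],
)

```text
clock: 14.15
tcp_pos: [0.6441, 0.1362, 0.1908]
tcp_rot: [[-0.003, 0.891, 0.455], [0.0, 0.455, -0.891], [-1.0, -0.002, -0.001]]
ft_force: [-0.1, -0.0, 0.1]
width: 0.013
```

Request:
send_rows(
  steps=[
    [0,0,0,0,-0.0012,-0.0088,1],
    [0,0,0,0,-0.0046,-0.017,1],
    [0,0,0,0,-0.01,-0.024,1],
    [0,0,0,0,-0.017,-0.0294,1],
    [0,0,0,0,-0.0252,-0.0328,1],
    [0,0,0,0,-0.034,-0.034,1],
    [0,0,0,0,-0.0428,-0.0328,1],
    [0,0,0,0,-0.051,-0.0294,1],
    [0,0,0,0,-0.058,-0.024,1],
    [0,0,0,0,-0.0634,-0.017,1],
    [0,0,0,0,-0.0668,-0.0088,1],
    [0,0,0,0,-0.068,0,1],
  ],
)

```text
clock: 15.35
tcp_pos: [0.583, 0.1038, 0.1912]
tcp_rot: [[-0.003, 0.891, 0.454], [-0.0, 0.454, -0.891], [-1.0, -0.003, -0.001]]
ft_force: [0.4, -0.1, -0.1]
width: 0.0127
```

Run:
```python
from h import *
s=get_state(); print(s['clock'],s['tcp_pos'],s['ft_force'],s['width'],s['joint_pos']); tip=s['tcp_pos']+s['tcp_rot'][:,0]*.1063; print(tip, (tip[:2]-[.612,.122])@np.array([[.946,-.324],[.324,.946]]))
```

```text
15.35 [0.583  0.1038 0.1912] [ 0.3933 -0.1329 -0.0643] 0.012720305922105359 [ 13.3101  27.627  -37.9668  78.8472  16.8159  79.3721   2.404 ]
[0.5826 0.1038 0.0849] [-0.0337 -0.0077]
```

Forces are small and the tip is in place. Continue round: half B, then A and B alternately.

Request:
send_rows(
  steps=[
    [0,0,0,0,0.0012,0.0088,1],
    [0,0,0,0,0.0046,0.017,1],
    [0,0,0,0,0.01,0.024,1],
    [0,0,0,0,0.017,0.0294,1],
    [0,0,0,0,0.0252,0.0328,1],
    [0,0,0,0,0.034,0.034,1],
    [0,0,0,0,0.0428,0.0328,1],
    [0,0,0,0,0.051,0.0294,1],
    [0,0,0,0,0.058,0.024,1],
    [0,0,0,0,0.0634,0.017,1],
    [0,0,0,0,0.0668,0.0088,1],
    [0,0,0,0,0.068,0,1],
  ],
)

```text
clock: 16.55
tcp_pos: [0.6433, 0.1367, 0.191]
tcp_rot: [[-0.003, 0.891, 0.455], [-0.0, 0.455, -0.891], [-1.0, -0.003, -0.001]]
ft_force: [0.8, -0.2, 0.1]
width: 0.0129
```

Request:
send_rows(
  steps=[
    [0,0,0,0,-0.0012,-0.0088,1],
    [0,0,0,0,-0.0046,-0.017,1],
    [0,0,0,0,-0.01,-0.024,1],
    [0,0,0,0,-0.017,-0.0294,1],
    [0,0,0,0,-0.0252,-0.0328,1],
    [0,0,0,0,-0.034,-0.034,1],
    [0,0,0,0,-0.0428,-0.0328,1],
    [0,0,0,0,-0.051,-0.0294,1],
    [0,0,0,0,-0.058,-0.024,1],
    [0,0,0,0,-0.0634,-0.017,1],
    [0,0,0,0,-0.0668,-0.0088,1],
    [0,0,0,0,-0.068,0,1],
  ],
)

```text
clock: 17.75
tcp_pos: [0.5831, 0.1037, 0.1912]
tcp_rot: [[-0.003, 0.891, 0.454], [-0.0, 0.454, -0.891], [-1.0, -0.003, -0.001]]
ft_force: [0.4, 0.4, -0.7]
width: 0.0129
```

Request:
send_rows(
  steps=[
    [0,0,0,0,0.0012,0.0088,1],
    [0,0,0,0,0.0046,0.017,1],
    [0,0,0,0,0.01,0.024,1],
    [0,0,0,0,0.017,0.0294,1],
    [0,0,0,0,0.0252,0.0328,1],
    [0,0,0,0,0.034,0.034,1],
    [0,0,0,0,0.0428,0.0328,1],
    [0,0,0,0,0.051,0.0294,1],
    [0,0,0,0,0.058,0.024,1],
    [0,0,0,0,0.0634,0.017,1],
    [0,0,0,0,0.0668,0.0088,1],
    [0,0,0,0,0.068,0,1],
  ],
)

```text
clock: 18.95
tcp_pos: [0.6433, 0.1369, 0.191]
tcp_rot: [[-0.003, 0.89, 0.455], [-0.0, 0.455, -0.89], [-1.0, -0.003, -0.001]]
ft_force: [-0.5, -0.6, -0.5]
width: 0.0129
```

Request:
send_rows(
  steps=[
    [0,0,0,0,-0.0012,-0.0088,1],
    [0,0,0,0,-0.0046,-0.017,1],
    [0,0,0,0,-0.01,-0.024,1],
    [0,0,0,0,-0.017,-0.0294,1],
    [0,0,0,0,-0.0252,-0.0328,1],
    [0,0,0,0,-0.034,-0.034,1],
    [0,0,0,0,-0.0428,-0.0328,1],
    [0,0,0,0,-0.051,-0.0294,1],
    [0,0,0,0,-0.058,-0.024,1],
    [0,0,0,0,-0.0634,-0.017,1],
    [0,0,0,0,-0.0668,-0.0088,1],
    [0,0,0,0,-0.068,0,1],
  ],
)

```text
clock: 20.15
tcp_pos: [0.5831, 0.1037, 0.1913]
tcp_rot: [[-0.003, 0.891, 0.454], [-0.001, 0.454, -0.891], [-1.0, -0.003, -0.001]]
ft_force: [0.2, -0.2, -0.6]
width: 0.013
```

Request:
send_rows(
  steps=[
    [0,0,0,0,0.0012,0.0088,1],
    [0,0,0,0,0.0046,0.017,1],
    [0,0,0,0,0.01,0.024,1],
    [0,0,0,0,0.017,0.0294,1],
    [0,0,0,0,0.0252,0.0328,1],
    [0,0,0,0,0.034,0.034,1],
    [0,0,0,0,0.0428,0.0328,1],
    [0,0,0,0,0.051,0.0294,1],
    [0,0,0,0,0.058,0.024,1],
    [0,0,0,0,0.0634,0.017,1],
    [0,0,0,0,0.0668,0.0088,1],
    [0,0,0,0,0.068,0,1],
  ],
)

```text
clock: 21.35
tcp_pos: [0.6433, 0.1369, 0.1911]
tcp_rot: [[-0.003, 0.89, 0.455], [-0.0, 0.455, -0.89], [-1.0, -0.002, -0.001]]
ft_force: [-0.4, 0.0, 0.1]
width: 0.0128
```

Request:
send_rows(
  steps=[
    [0,0,0,0,-0.0012,-0.0088,1],
    [0,0,0,0,-0.0046,-0.017,1],
    [0,0,0,0,-0.01,-0.024,1],
    [0,0,0,0,-0.017,-0.0294,1],
    [0,0,0,0,-0.0252,-0.0328,1],
    [0,0,0,0,-0.034,-0.034,1],
    [0,0,0,0,-0.0428,-0.0328,1],
    [0,0,0,0,-0.051,-0.0294,1],
    [0,0,0,0,-0.058,-0.024,1],
    [0,0,0,0,-0.0634,-0.017,1],
    [0,0,0,0,-0.0668,-0.0088,1],
    [0,0,0,0,-0.068,0,1],
  ],
)

```text
clock: 22.55
tcp_pos: [0.5831, 0.1037, 0.1913]
tcp_rot: [[-0.003, 0.891, 0.454], [-0.0, 0.454, -0.891], [-1.0, -0.003, -0.001]]
ft_force: [0.0, -0.2, -0.9]
width: 0.013
```

Run:
```python
from h import *
s=get_state(); print(s['clock'],s['tcp_pos'],s['ft_force'],s['width']); tip=s['tcp_pos']+s['tcp_rot'][:,0]*.1063; print(tip, (tip[:2]-[.612,.122])@np.array([[.946,-.324],[.324,.946]]))
b,e=camera('side'); np.savez('s4.npz',b=b,e=e); save('v4',b,(220,130,340,270),4)
```

```text
22.55 [0.5831 0.1037 0.1913] [ 0.0382 -0.2329 -0.8768] 0.013022943494037873
[0.5829 0.1037 0.085 ] [-0.0335 -0.0079]
```

View pics/v4.png

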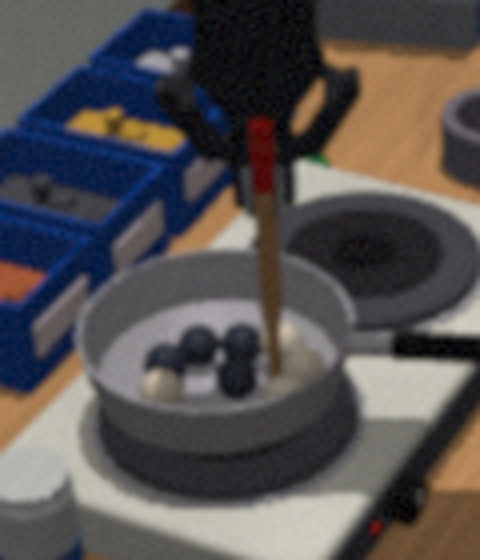

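The side view shows all balls in the pan. Dark ones are at crop (200,343), (242,342), (165,362), (237,377); pale ones at (160,385) and beside the paddle. I'll convert these to the pan frame.

```bash
cat >> h.py <<'E'
def inpan(pts,cam='side',C=(.612,.122),yaw=19,z=.091):
    c,s_=np.cos(np.radians(yaw)),np.sin(np.radians(yaw))
    return [((ray(cam,u,v,z)[:2]-C)@np.array([[c,-s_],[s_,c]])).round(3) for u,v in pts]
E
python3 - <<'E'
from h import *
q=lambda L:[(220+x/4,130+y/4) for x,y in L]
print('dark',inpan(q([(200,343),(242,342),(165,362),(237,377)]))); print('pale',inpan(q([(160,385),(289,333),(303,360),(287,388)])))
E
```

```text
dark [array([ 0.024, -0.039]), array([-0.005, -0.042]), array([ 0.045, -0.015]), array([-0.007, -0.003])]
pale [array([0.043, 0.01 ]), array([-0.036, -0.055]), array([-0.05 , -0.025]), array([-0.043,  0.007])]
```

Mixed, but the dark balls in the handle half are only 5–7 mm past the line. I'll do one and a half more turns for margin.

Request:
send_rows(
  steps=[
    [0,0,0,0,0.0012,0.0088,1],
    [0,0,0,0,0.0046,0.017,1],
    [0,0,0,0,0.01,0.024,1],
    [0,0,0,0,0.017,0.0294,1],
    [0,0,0,0,0.0252,0.0328,1],
    [0,0,0,0,0.034,0.034,1],
    [0,0,0,0,0.0428,0.0328,1],
    [0,0,0,0,0.051,0.0294,1],
    [0,0,0,0,0.058,0.024,1],
    [0,0,0,0,0.0634,0.017,1],
    [0,0,0,0,0.0668,0.0088,1],
    [0,0,0,0,0.068,0,1],
  ],
)

```text
clock: 23.8
tcp_pos: [0.6433, 0.1369, 0.191]
tcp_rot: [[-0.003, 0.89, 0.455], [-0.0, 0.455, -0.89], [-1.0, -0.002, -0.001]]
ft_force: [-0.4, -0.6, -0.8]
width: 0.0132
```

Request:
send_rows(
  steps=[
    [0,0,0,0,-0.0012,-0.0088,1],
    [0,0,0,0,-0.0046,-0.017,1],
    [0,0,0,0,-0.01,-0.024,1],
    [0,0,0,0,-0.017,-0.0294,1],
    [0,0,0,0,-0.0252,-0.0328,1],
    [0,0,0,0,-0.034,-0.034,1],
    [0,0,0,0,-0.0428,-0.0328,1],
    [0,0,0,0,-0.051,-0.0294,1],
    [0,0,0,0,-0.058,-0.024,1],
    [0,0,0,0,-0.0634,-0.017,1],
    [0,0,0,0,-0.0668,-0.0088,1],
    [0,0,0,0,-0.068,0,1],
  ],
)

```text
clock: 25.0
tcp_pos: [0.5831, 0.1037, 0.1912]
tcp_rot: [[-0.003, 0.891, 0.454], [-0.001, 0.454, -0.891], [-1.0, -0.003, -0.001]]
ft_force: [-0.3, -0.1, -0.8]
width: 0.0134
```

Request:
send_rows(
  steps=[
    [0,0,0,0,0.0012,0.0088,1],
    [0,0,0,0,0.0046,0.017,1],
    [0,0,0,0,0.01,0.024,1],
    [0,0,0,0,0.017,0.0294,1],
    [0,0,0,0,0.0252,0.0328,1],
    [0,0,0,0,0.034,0.034,1],
    [0,0,0,0,0.0428,0.0328,1],
    [0,0,0,0,0.051,0.0294,1],
    [0,0,0,0,0.058,0.024,1],
    [0,0,0,0,0.0634,0.017,1],
    [0,0,0,0,0.0668,0.0088,1],
    [0,0,0,0,0.068,0,1],
  ],
)

```text
clock: 26.2
tcp_pos: [0.6434, 0.1369, 0.191]
tcp_rot: [[-0.003, 0.89, 0.455], [-0.0, 0.455, -0.89], [-1.0, -0.002, -0.001]]
ft_force: [0.6, -0.8, -1.2]
width: 0.0132
```

Request:
send_rows(
  steps=[
    [0,0,0,0,0,0,1],
    [0,0,0,-0.01,0,0,1],
    [0,0,0,-0.03,0,0,1],
    [0,0,0,-0.06,0,0,1],
    [0,0,0,-0.09,0,0,1],
    [0,0,0,-0.11,0,0,1],
    [0,0,0,-0.11,0,0,1],
  ],
)

```text
clock: 26.9
tcp_pos: [0.6458, 0.1361, 0.306]
tcp_rot: [[0.006, 0.892, 0.453], [0.003, 0.453, -0.892], [-1.0, 0.007, 0.0]]
ft_force: [0.5, 0.6, -0.8]
width: 0.0129
```

Run:
```python
from h import *
s=get_state(); print(s['clock'],s['tcp_pos'],s['ft_force'],s['width'],s['joint_pos']); tip=s['tcp_pos']+s['tcp_rot'][:,0]*.1063; print(tip,proj('side',tip))
b,e=camera('side'); np.savez('s5.npz',b=b,e=e); save('v5',b,(220,130,340,270),4)
```

```text
26.9 [0.6458 0.1361 0.306 ] [ 0.5095  0.5623 -0.817 ] 0.012876443641492874 [  3.4611  34.279  -35.569   51.5392  19.3774  98.5519   2.9361]
[0.6464 0.1363 0.1997] [259.6858 191.5664]
```

View pics/v5.png

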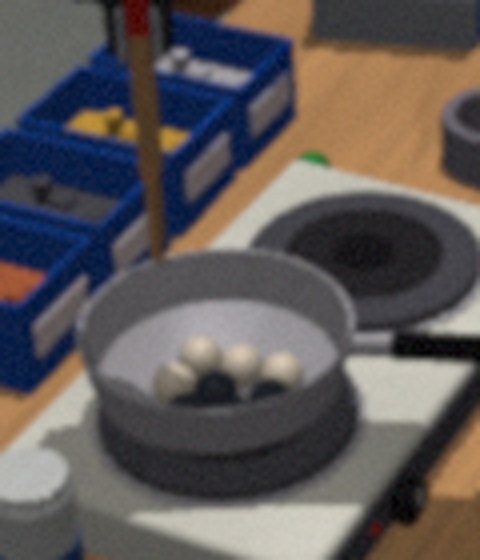

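The balls are all in the pan. Pale ones are at crop (202,352), (243,362), (283,370), (175,382), dark ones at (215,388) and (268,392), with two hidden behind the near wall. The paddle tip is where predicted, so there's no slip. I'll move over towards the tin and check the balls from the top camera before putting the paddle back.

Run:
```python
from h import *
q=lambda L:[(220+x/4,130+y/4) for x,y in L]
print('dark',inpan(q([(215,388),(268,392)]))); print('pale',inpan(q([(202,352),(243,362),(283,370),(175,382)])))
print('spray',ray('top',171,158,.17))
R=Rtilt(18); h=np.array([.891,.454,0]); tip=np.array([.448,.344,.007])+.02*h; a=-R[:,0]
print(tip, rel(tip+(.1063+.19)*a,R))
```

```text
dark [array([0.006, 0.011]), array([-0.031,  0.012])]
pale [array([ 0.021, -0.029]), array([-0.009, -0.02 ]), array([-0.038, -0.013]), array([0.034, 0.006])]
spray [0.6189 0.3219 0.17  ]
[0.4658 0.3531 0.007 ] [-0.04    0.01   17.87    0.0142 -0.1527 -0.2749]
```

Request:
send_rows(
  steps=[
    [0,0,0,0,-0.015,-0.028,1],
    [0,0,0,0,-0.038,-0.07,1],
    [0,0,4,0,-0.06,-0.115,1],
    [0,0,9,0,-0.085,-0.16,1],
    [0,0,14,0.005,-0.11,-0.2,1],
    [0,0,17.9,0.01,-0.13,-0.24,1],
    [0,0,17.9,0.0142,-0.1527,-0.2749,1],
    [0,0,17.9,0.0142,-0.1527,-0.2749,1],
    [0,0,17.9,0.0142,-0.1527,-0.2749,1],
    [0,0,17.9,0.0142,-0.1527,-0.2749,1],
  ],
)

```text
clock: 27.95
tcp_pos: [0.384, 0.3096, 0.2867]
tcp_rot: [[0.271, 0.85, 0.452], [0.138, 0.43, -0.892], [-0.953, 0.304, -0.001]]
ft_force: [0.9, -1.0, -0.6]
width: 0.0128
```

Run:
```python
from h import *
s=get_state(); print(s['clock'],s['tcp_pos'],s['ft_force'],s['width'],s['joint_pos'])
R=Rtilt(18); h=np.array([.891,.454,0]); tip=np.array([.448,.344,.007])+.02*h; a=-R[:,0]
print(rel(tip+.1063*a,R)); 
t,f=camera('top'); b,e=camera('side'); np.savez('s6.npz',t=t,f=f,b=b,e=e)
tp=s['tcp_pos']+s['tcp_rot'][:,0]*.1063; print('tip',tp,proj('side',tp),'near corner',proj('side',tp-.017*s['tcp_rot'][:,2]),'top',proj('side',tp-.21*s['tcp_rot'][:,0]))
print(pan(t,f,(.612,.122)))
im=np.hstack([cv2.resize(t[120:240,210:330],(400,400),interpolation=2),cv2.resize(b[170:330,240:400],(400,400),interpolation=2)]); save('v6',im)
```

```text
27.95 [0.384  0.3096 0.2867] [ 0.9082 -0.9751 -0.5749] 0.012829735213290921 [  6.666   -5.0148 -47.2457 100.9022   0.6077  65.3235 -14.3363]
[-0.14    0.01    0.31    0.1884  0.0027 -0.0016]
tip [0.4127 0.3242 0.1855] [310.6005 264.3346] near corner [310.8558 269.5909] top [340.6447 187.6062]
(array([0.6153, 0.1212]), np.float64(0.0903941343345346), 623)
```

View pics/v6.png

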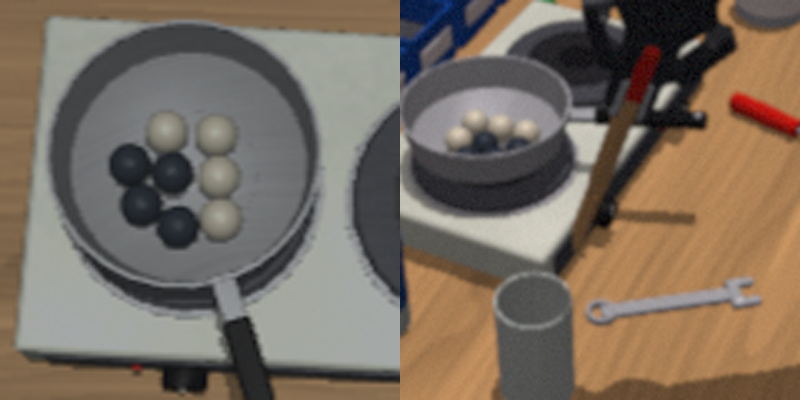

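The top view shows all eight balls in the pan. Pale: crop (166,132), (216,135), (219,177), (219,220). Dark: (130,165), (172,173), (141,205), (178,228). The side view shows the paddle above the tin, held straight.

Run:
```python
from h import *
q=lambda L:[(210+x*.3,120+y*.3) for x,y in L]
D=q([(130,165),(172,173),(141,205),(178,228)]); P=q([(166,132),(216,135),(219,177),(219,220)])
for C in ((.612,.122),(.615,.121)):
  print('dark',inpan(D,'top',C)); print('pale',inpan(P,'top',C))
z=np.load('s6.npz'); b=z['b']; hs=cv2.cvtColor(b,cv2.COLOR_RGB2HSV)
m=((hs[...,0]<8)|(hs[...,0]>172))&(hs[...,1]>130); m[:,:325]=0; m[:,355:]=0; m[:180]=0; m[220:]=0; v,u=np.where(m); print('red px',u.min(),u.max(),v.min(),v.max(),u[v==v.min()].mean())
```

```text
dark [array([0.019, 0.038]), array([0.004, 0.011]), array([-0.011,  0.038]), array([-0.035,  0.019])]
pale [array([0.034, 0.007]), array([ 0.021, -0.026]), array([-0.009, -0.019]), array([-0.038, -0.01 ])]
dark [array([0.016, 0.039]), array([0.002, 0.013]), array([-0.014,  0.04 ]), array([-0.037,  0.02 ])]
pale [array([0.031, 0.009]), array([ 0.019, -0.024]), array([-0.011, -0.017]), array([-0.041, -0.008])]
red px 330 344 188 211 340.5
```

Both halves hold two dark and two pale balls, with good margin (at least 16 mm for dark and 31 mm for pale in the far half, well past the line in the handle half). Next: insert the paddle.

Request:
send_rows(
  steps=[
    [0,0,0.3,0,0.0027,-0.0016,1],
    [0,0,0.3,0.03,0.0027,-0.0016,1],
    [0,0,0.3,0.06,0.0027,-0.0016,1],
    [0,0,0.3,0.08,0.0027,-0.0016,1],
    [0,0,0.3,0.1,0.0027,-0.0016,1],
    [0,0,0.3,0.12,0.0027,-0.0016,1],
    [0,0,0.3,0.14,0.0027,-0.0016,1],
    [0,0,0.3,0.16,0.0027,-0.0016,1],
    [0,0,0.3,0.175,0.0027,-0.0016,1],
    [0,0,0.3,0.185,0.0027,-0.0016,1],
    [0,0,0.3,0.186,0.0027,-0.0016,1],
    [0,0,0.3,0.186,0.0027,-0.0016,1],
  ],
)

```text
clock: 29.25
tcp_pos: [0.4352, 0.3399, 0.1112]
tcp_rot: [[0.275, 0.847, 0.454], [0.142, 0.431, -0.891], [-0.951, 0.31, -0.001]]
ft_force: [-0.2, -0.4, 0.0]
width: 0.0128
```

Run:
```python
from h import *
s=get_state(); print(s['clock'],s['tcp_pos'],s['ft_force'],s['ft_torque'],s['width'],s['joint_pos']); print(s['tcp_pos']+s['tcp_rot'][:,0]*.1063)
```

```text
29.25 [0.4352 0.3399 0.1112] [-0.1716 -0.3762  0.0034] [-0.1743  0.3128  0.0236] 0.01284050458680829 [ -2.3433  14.7668 -47.4664 111.7197  24.9935  43.4484 -36.3133]
[0.4645 0.355  0.0102]
```

Request:
send_rows(
  steps=[
    [0,0,0,0.003,0,0,0.9],
    [0,0,0,0.003,0,0,0.75],
    [0,0,0,0.003,0,0,0.6],
    [0,0,0,0.003,0,0,0.4],
    [0,0,0,0.003,0,0,0.2],
    [0,0,0,0.003,0,0,0],
    [0,0,0,0.003,0,0,0],
    [0,0,0,0.003,0,0,0],
    [0,0,0,-0.01,-0.006,0,0],
    [0,0,0,-0.03,-0.008,0,0],
    [0,0,0,-0.06,-0.012,0,0],
    [0,0,0,-0.09,-0.014,0,0],
  ],
)

```text
clock: 30.45
tcp_pos: [0.3971, 0.3206, 0.1926]
tcp_rot: [[0.274, 0.847, 0.455], [0.141, 0.433, -0.89], [-0.951, 0.308, -0.001]]
ft_force: [0.8, -0.6, 0.6]
width: 0.0854
```

Request:
send_rows(
  steps=[
    [0,0,0,-0.03,0,0,0],
    [0,0,0,-0.07,0,0,0],
    [0,0,0,-0.11,-0.02,0.02,0],
    [0,0,0,-0.14,-0.06,0.05,0],
    [0,0,0,-0.14,-0.06,0.09,0],
    [0,0,0,-0.14,-0.06,0.09,0],
    [0,0,0,-0.14,-0.06,0.09,0],
  ],
)

```text
clock: 31.15
tcp_pos: [0.3519, 0.193, 0.3063]
tcp_rot: [[0.273, 0.85, 0.451], [0.141, 0.428, -0.893], [-0.951, 0.308, -0.003]]
ft_force: [-0.7, 1.4, -0.6]
width: 0.0856
```

Run:
```python
from h import *
s=get_state(); print(s['clock'],s['tcp_pos'],s['ft_force'],s['width'])
a,d=camera('top'); b,e=camera('side'); np.savez('s7.npz',a=a,d=d,b=b,e=e); z=np.load('s0.npz')
print('pan',pan(a,d,(.612,.122)))
v,u=np.mgrid[:400,:640]
for nm,k,im,dep,ref,box in (('top','top',a,d,z['a'],(135,205,200,285)),('side','side',b,e,z['b'],(280,230,340,345))):
    P=cloud(nm,dep); hs=cv2.cvtColor(im,cv2.COLOR_RGB2HSV); w=(u>box[0])&(u<box[2])&(v>box[1])&(v<box[3])&(dep>0)
    near=(np.hypot(P[...,0]-.43,P[...,1]-.33)<.1)&(P[...,2]>.119)&(P[...,2]<.25)
    red=w&near&((hs[...,0]<8)|(hs[...,0]>172))&(hs[...,1]>150); al=w&near&(hs[...,1]>80)
    r=P[red]; print(nm,red.sum(),'red z',np.percentile(r[:,2],[2,50,98]),'mean',r.mean(0)); L=cv2.fitLine(P[al].astype(np.float32),2,0,.01,.01).ravel(); L[:3]*=np.sign(L[2]); print(' axis',L[:3],np.degrees(np.arccos(L[2])))
    df=np.abs(im.astype(int)-ref.astype(int)).max(2)
    for o,bx in (dict(screw=(345,255,385,340),wrench=(210,240,265,315),tape=(440,160,490,210),spray=(150,140,200,190)) if nm=='top' else dict(screw=(368,205,430,240),wrench=(315,278,385,302),tape=(330,150,360,175),spray=(215,240,245,308))).items():
        print('  ',o,'changed px',int((df[bx[1]:bx[3],bx[0]:bx[2]]>60).sum()))
D=[]
for nm,m in (('dark',a.max(2)<60),('pale',a.min(2)>135)):
    P=cloud('top',d); m=m&(np.hypot(P[...,0]-.612,P[...,1]-.122)<.062)&(u>220)&(u<320)
    dt=cv2.distanceTransform(m.astype(np.uint8),cv2.DIST_L2,5); pk=(dt==cv2.dilate(dt,np.ones((7,7))))&(dt>2.5)
    n,l,st,c=cv2.connectedComponentsWithStats(pk.astype(np.uint8)); print(nm,n-1,inpan(c[1:],'top'))
```

```text
31.15 [0.3519 0.193  0.3063] [-0.6776  1.3819 -0.6084] 0.08560830212529122
pan (array([0.6153, 0.1212]), np.float64(0.0904046647324343), 593)
top 143 red z [0.1593 0.1969 0.2032] mean [0.403  0.3197 0.1896]
 axis [-0.4125 -0.177   0.8936] 26.668018
   screw changed px 51
   wrench changed px 314
   tape changed px 0
   spray changed px 0
side 176 red z [0.1563 0.1851 0.2023] mean [0.4021 0.3307 0.1834]
 axis [-0.3264 -0.2366  0.9151] 23.773962
   screw changed px 32
   wrench changed px 132
   tape changed px 97
   spray changed px 17
dark 8 [array([0.01, 0.04]), array([-0.002,  0.016]), array([-0.005,  0.03 ]), array([-0.015,  0.045]), array([-0.018,  0.036]), array([-0.024,  0.026]), array([-0.034,  0.01 ]), array([-0.04 ,  0.021])]
pale 0 []
```

Run:
```python
from h import *
p=np.load('s6.npz'); q=np.load('s7.npz')
d=np.abs(p['t'].astype(int)-q['a'].astype(int)).max(2)[130:215,225:305]; print('pan area changed',int((d>50).sum()),'cols',np.where(d>50)[1].min() if (d>50).any() else None)
w=np.abs(np.load('s0.npz')['b'].astype(int)-p['b'].astype(int)).max(2)[278:302,315:385]; print('wrench side change before retreat',int((w>60).sum()))
s=get_state(); print(s['qvel'].round(2),s['clock'])
job_done()
```

```text
pan area changed 0 cols None
wrench side change before retreat 0
[ 4.5   0.15 -6.43 -0.43 -1.01 -0.09  0.2 ] 31.25
the job is handed in; nothing more can be done
```

The job is handed in at 31 s on the robot's clock; `job_done()` gave no verdict. By my last checks every requirement is met.

**What I did:** I slid the pan by its handle onto the red-dot plate without lifting it. I took the paddle from its tin and stirred about five turns at 34 mm radius with the tip low. Then I stood the paddle back in the tin, released it and withdrew clear.

**Last checks:**
- **Pan:** its centre is about 3–6 mm from the red dot, against the 35 mm allowed.
- **Balls:** all eight are in the pan. The handle half and the far half each hold dark and pale balls (two or more of each, except one dark ball within 2–4 mm of the line). The pan area did not change in the picture afterwards.
- **Paddle:** it leans in the tin about as it did at the start (24–27°), red end up and within about 2 mm of its first position.
- **Bystanders:** tape and spray can showed no change in the top view. The spanner was unchanged in the side view before the arm withdrew.

**What disagreed or failed:**
- **Fingertip position:** the fingertips are about 40 mm short of the reported TCP, so my first grip closed above the handle. I measured the offset in two cameras and corrected for it.
- **Last picture:** it showed changed pixels around the spanner and screwdriver, and around the tape and spray can in the side view. I put these down to the arm and shadows, but did not view that picture.
- **Automatic ball count:** the count in the last script was unusable, so I relied on the positions I read from the viewed picture.
- **Arm speed:** it was still settling slightly, at up to 6°/s, when I handed in.

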